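# Wedge the spring clip off the reed drying rod

## Robot

A 6-joint arm with a two-finger parallel gripper is mounted at the origin on the work surface. World frame = base frame: x ahead of the robot, y to its left, z up, the work surface at z = 0. Lengths are in mm, angles in rad, forces in N, time in s.
With the tool pointing down it reaches from about 400 to 925 mm from the base axis. Payload 12.5 kg.
Tool frame: the origin (TCP) lies on the centre line of the jaws, within the pads' length; the fingertips stand 19 mm ahead of it and the grasp point (between the pads) is the TCP; z points along the fingers, y is the line along which they close (so a half turn about z gives the same grasp; the last joint's range is limited). The gripper opens to 95 mm and grips with 3 to 60 N. Pads are 20 mm wide; open, the fingers measure 119 mm over their backs; the gripper's body (75 mm by 180 mm) begins 59 mm behind the grasp point.
Start: joints at [-1.345, 0.491, 1.559, -0, 1.092, -0.106], TCP at [203.614, -590.92, 233.661] pointing down, gripper open.
Joint ranges: [-3.1, 3.1], [-0.84, 2.19], [0.05, 2.79], [-1.13, 4.28], [0.06, 2.93], [-2.69, 2.69]. Speed limits (rad/s): [2.22, 2.22, 2.79, 3.14, 3.14, 3.14].

## Interface

Orientations are given as [roll, pitch, yaw] about the fixed x, y, z axes, in that order (R = Rz(yaw) Ry(pitch) Rx(roll)).
In Python, from cell import state, read_camera, job_done gives the robot as it stands.
- The arm moves only by the tool arm_command, never from a script. Its argument "deltas" is a list of rows, each an object of numbers: "dx", "dy", "dz": the shift along the world's x, y, z in m; "yaw": the turn about the world's z in degrees. In form: [{"dx": .., "dy": .., "dz": .., "yaw": ..}, ...]. A call has 1 to 20 rows; each row shifts and turns the commanded pose from where the row before left it; what a row does not reach is not made up. A row lasts 1/10 s, in which the tool goes at most 50 mm and 8.59 degrees, less where a joint would pass 70% of its speed; a pose out of reach is approached as far as the arm can. A call with a gripper value outside its range is refused whole. "gripper" is the finger opening in m, from 0 to 0.0951, set as the call begins (left out, the last holds). The fingers move at their own pace and stop on an object; the grip force is fixed at half the most. Time passes only in rows, so rows that do not move let the fingers close. It gives the time, the measured TCP pose, the force, the opening and the grip force at its end, in the units of the state.
- state(): the state, without advancing time (a new reading comes with each control period).
- read_camera(name): name is "scene" or "top" or "wrist"; returns a dict with "color" (420x560x3 uint8, red, green, blue), "range_z" (420x560 float32, mm along the optical axis (not along the pixel's ray), 0 where there is no reading), "fx", "fy", "cx", "cy" (pixels), "extrinsics" (4x4, takes a point from camera to world coordinates). Camera axes: x right, y up, looking along -z (the intrinsics and any distortion apply to the point x, -y, -z); pixel columns grow to the right and rows downward; lengths in mm; the calibration is good to about 2 mm. A picture is of the moment at which its call begins.
- job_done(): hands the job in; it is judged then, once.
The state is a dict: "t": time; "joints": joint angles; "qvel": joint speeds; "tau": joint torques, N m; "eef_pos": TCP position; "tcp_rot": TCP orientation; "ft_force": force on the tool from outside, world axes, zero at the start; "moment": the same for the moment, N m; "opening": opening from 0.0 (shut) to 1.0 (fully open); "grip_force": force on a finger pad.
Only numpy, scipy, OpenCV 4.12 (cv2) and the standard library are available. Lean on these libraries where they do the work, as an engineer would, in place of code of your own. Each camera call takes 0.05 s, during which the arm holds its last target. There are 200 camera calls.

## Task

Take up the red-handled steel wedge, slide its tongue gently along the top of the drying rod and into the slot under the yellow spring clip's leaf (feel for the slot: the leaf may have slipped sideways) so that it spreads the clip, and ease the clip off the rod's free end so that it drops into the felt-lined tray. Only the wedge may touch the clip, and neither clip nor rod may be forced. Then stand the wedge upright on the bench again, off the stand, leaving the clip in the tray and the blue-capped tubes standing where they were.

Things in the scene. Friction and masses are not known exactly. Their poses are not given: they have to be found in the camera images.
- stand: Fixed wooden board 360 x 110 x 15 mm carrying a level steel rod on two pillars 16 mm square (x = -105, -20 mm) and a tray. Origin at bench level below the rod's middle line; board x = -160 to 200, y = +-55 mm. x runs along the rod to its free end, z up.
- rod_end (a point): Middle of the top edge of the rod's free end (stand x = 66 mm, 110 mm above the bench), axes as the stand's. The rod is a flat bar 40 mm wide, from stand x = -130 to 66 mm, underside 98 mm and top 110 mm above the bench; top clear and flat but for a cross groove 3 mm deep with upright walls, 29 to 35 mm back from this end, in which the clip's teeth lie.
- tray_in (a point): Centre of the tray's felt floor, 16 mm above the bench (stand x = 100 mm), under and beyond the rod's free end; axes as the stand's. Inside 190 mm (x) by 100 mm (y), wooden rim 37 mm above the bench.
- clip: Loose yellow spring clip, 130 g, 47 mm wide. Origin: middle of the underside of its 48 mm channel (3 mm thick), which lies under the rod. x along the rod to its free end: front (lip) at x = -26 mm, bow's inner face 24 mm (4 mm past the rod's end), brass ball knob to 53 mm. Pushed clear of the rod's end it hangs on the wedge's tongue; drawing the wedge straight back then strips it off against the rod's end.
- clip_leaf (a joint): Opening angle of the sprung leaf (rad): 0 closed, its lip (at the clip's front) 3 mm above the rod, its two teeth 14 mm in from the front and 2.5 mm down in the groove; the clip has 1.5 mm of play. About 0.08 (lip raised 4 mm) frees the teeth. In the slot the tongue enters 4 mm freely, then lifts the lip; the spring presses with 3 to 4 N; pushing in and along takes 5 to 12 N.
- wedge: Loose wedge, about 120 g, standing on the bench: steel foot 26 x 22 x 16 mm, upright red grip on it 22 mm (x) by 16 mm (y), 16 to 62 mm high, and a steel tongue forwards along +x. Origin at the middle of the foot's underside. The foot's front (x = 13 mm) is a shoulder that meets the clip's lip when the tongue is right in and pushes the clip along.
- wedge_tip (a point): Middle of the underside of the tongue's tip (x = 45 mm, z = 0 of the wedge). The tongue is 10 mm wide, flat below, level with the foot's underside; 8.5 mm thick from x = 13 to 19 mm, tapering to 1.5 mm at the tip.
- wedge_grip (a point): Point on the middle of the wedge's red grip, 45 mm above its underside; grip across y (16 mm).
- tube0: Loose upright clear reed tube with a blue cap, 25 mm across, 85 mm tall, 60 g; bystander. Origin at the centre of its foot.
- tube1: As tube0.
- tube2: As tube0.
- clip_front (a point): Point of the clip's body on the rod's top at its front (clip x = -26 mm, y = 0), facing stand -x. The leaf (black stripe along its middle) and its guide may have slipped up to 10 mm to either side of here on their pin; that is not measured. The guide's two blunt front blocks (each 8.5 mm wide) leave a slot 13 mm wide under the stripe for the tongue; a tongue that meets a block stops here.
Not all that is in view belongs to the job. Of the things like the wedge, leave any that is green; of the rest the larger one is meant. There is more than one size of the clip; the job needs the smaller.

How it is judged:
By the outcome, as a careful person would: the job done as asked, in the order asked, and still so for the second after the job is handed in, with the robot touching nothing.
It also fails if it takes over 72 s, if anything falls off the work surface, if the arm or the gripper's body presses on something with over 40 N, if the wrist force passes 120 N, or if a joint passes its speed limit or range.

## Working session

There is one attempt and no reset: what is moved stays moved. The work goes in short steps, Python scripts to look and compute and a tool call to move; the robot and the scene stay as the last step left them, time stands still between calls to the robot, and variables do not carry over. Pictures are saved under pics/ and viewed, at most 10 in all, crops included, and the job is handed in when it is done.

Besides the shell and the picture viewer there is one more tool, called after ">>>" as name([rows], argument=value, ...), one row to a line, values as JSON. arm_command: Moves the arm, as the interface text tells. Its arguments: {"type":"object","properties":{"deltas":{"type":"array"},"gripper":{"type":"number"}},"required":["deltas"]}

```bash
mkdir -p pics; ls; cat > h.py <<'E'
import numpy as np, cv2
from cell import state, read_camera, job_done
def cam(n):
    c=read_camera(n); np.savez('/tmp/%s.npz'%n,**c); return c
def load(n): return dict(np.load('/tmp/%s.npz'%n))
def ray(c,u,v):
    T=c['extrinsics']; d=np.array([(u-c['cx'])/c['fx'],-(v-c['cy'])/c['fy'],-1.])
    return T[:3,3],T[:3,:3]@d
def onz(c,u,v,z):
    o,d=ray(c,u,v); return o+d*(z-o[2])/d[2]
def pt(c,u,v):
    o,d=ray(c,u,v); return o+d*float(c['range_z'][int(v),int(u)])
def save(c,name,box=None,s=1):
    im=c['color'][...,::-1]
    if box: u0,v0,u1,v1=box; im=im[v0:v1,u0:u1]
    cv2.imwrite('pics/'+name,cv2.resize(im,None,fx=s,fy=s,interpolation=cv2.INTER_CUBIC))
E
python3 - <<'E'
from h import *
for n in('scene','top'):
    c=cam(n); print(n,c['extrinsics'].round(3).tolist(),c['fx'],c['cx'],c['cy'],[k for k in c]); save(c,n+'0.png',None,1.4)
print(state())
E
```

```text
pics
scene [[0.7, -0.509, 0.501, 1021.976], [0.714, 0.485, -0.505, -572.652], [0.014, 0.711, 0.703, 790.761], [0.0, 0.0, 0.0, 1.0]] 483.68388977170736 277.0576211154964 209.53385890073008 ['color', 'range_z', 'fx', 'fy', 'cx', 'cy', 'extrinsics']
top [[0.029, 0.994, -0.107, 416.702], [-1.0, 0.029, -0.001, -93.618], [0.002, 0.107, 0.994, 1094.54], [0.0, 0.0, 0.0, 1.0]] 488.84971374994996 282.2211979475501 202.67933521086502 ['color', 'range_z', 'fx', 'fy', 'cx', 'cy', 'extrinsics']
{'t': 0.1, 'joints': array([-1.34461107e+00,  4.91454976e-01,  1.55941319e+00, -6.40918284e-07,
        1.09168809e+00, -1.05578919e-01]), 'qvel': array([-0.00011254, -0.00190739, -0.00166631, -0.00116901,  0.00109806,
       -0.00032252]), 'tau': array([ 2.81986540e-03, -6.13623905e+01, -2.58604127e+01,  6.94116438e-02,
        4.70617425e-02, -6.86133808e-05]), 'eef_pos': array([ 203.5569434 , -590.70431841,  233.13919812]), 'tcp_rot': array([-3.14063435e+00, -1.00982208e-04,  3.31764419e-01]), 'ft_force': array([ 0.45599319, -0.25438214,  0.39129725]), 'moment': array([-0.04898708, -0.01721607, -0.01801597]), 'grip_force': 0.0, 'opening': 1.0001032243688557}
```

View pics/scene0.png

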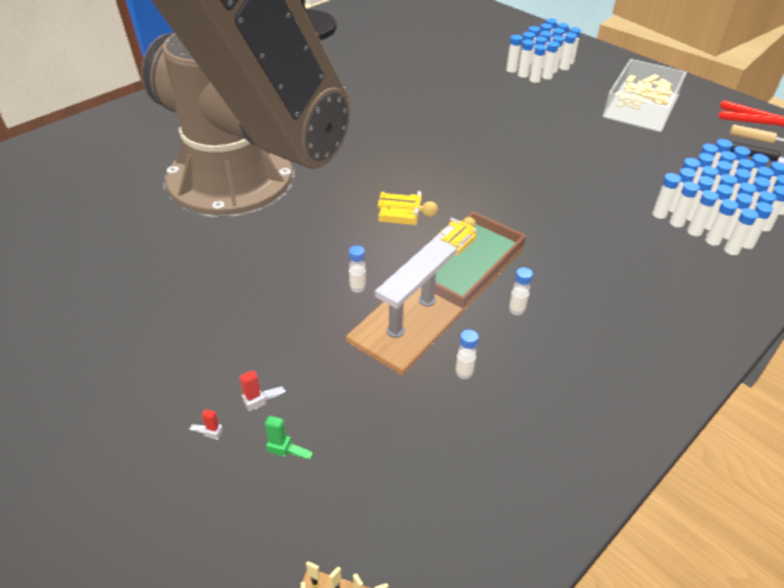

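View pics/top0.png

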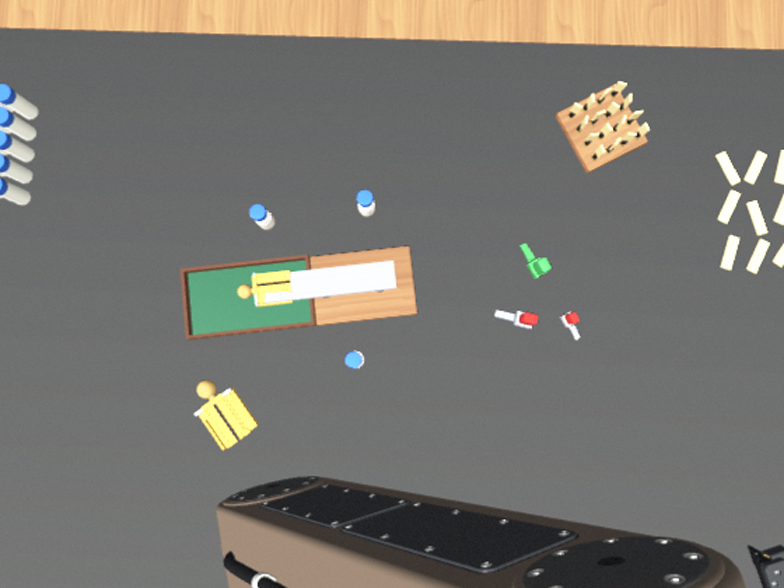

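The pictures show the wanted wedge, the larger red one, at top-view (518,319)/1.4 with its tongue pointing left. The smaller clip is on the rod at (272,288)/1.4, and the rod's free end is to the left.

```bash
cat > m.py <<'E'
from h import *
def allpts(c):
    T=c['extrinsics']; v,u=np.mgrid[:420,:560]; r=c['range_z']
    d=np.stack([(u-c['cx'])/c['fx'],-(v-c['cy'])/c['fy'],-np.ones_like(r)],-1)*r[...,None]
    return d@T[:3,:3].T+T[:3,3]
def rect(c,mask,z):
    n,l,s,cc=cv2.connectedComponentsWithStats(mask.astype(np.uint8)); out=[]
    for i in range(1,n):
        if s[i,4]<12: continue
        v,u=np.nonzero(l==i); p=np.array([onz(c,a,b,z)[:2] for a,b in zip(u,v)],np.float32)
        r=cv2.minAreaRect(p); out.append((s[i,4],cc[i].round(1),p.mean(0).round(1),np.round(r[0],1),np.round(r[1],1),round(r[2],1),cv2.boxPoints(r).round(0).tolist()))
    return out
E
python3 - <<'E'
from m import *
for n in('top','scene'):
    c=load(n); P=allpts(c); im=c['color'].astype(int); R,G,B=im[...,0],im[...,1],im[...,2]
    ok=(c['range_z']>0)&(np.hypot(P[...,0],P[...,1])<1000); Z=P[...,2]
    hsv=cv2.cvtColor(c['color'],cv2.COLOR_RGB2HSV); H,S,V=[hsv[...,i].astype(int) for i in range(3)]
    red=ok&(R>130)&(G<70)&(B<70)
    blue=ok&(B>120)&(R<70)&(Z>60)
    for nm,mk,z in(('redtop',red&(Z>55),62),('red',red,40),('rod',ok&(S<60)&(V>120)&(abs(Z-110)<6),110),('tongue',ok&(S<50)&(V>120)&(Z<25),4),
      ('bluecap',blue&(Z>80),85),('yellow',ok&(H>20)&(H<35)&(S>120)&(Z>105),122),('felt',ok&(H>60)&(H<90)&(S>80)&(P[...,1]>-150),16)):
        print(n,nm)
        for r in rect(c,mk,z):
            if nm in('felt','rod') and r[0]<200: continue
            print('  ',r)
E
```

```text
top redtop
top red
top rod
   (np.int32(1617), array([240.7, 200.5]), array([525. ,  -8.1], dtype=float32), array([524.4,   3.5]), array([ 41.1, 190.6]), 8.4, [[490.0, 95.0], [518.0, -94.0], [559.0, -88.0], [531.0, 101.0]])
top tongue
   (np.int32(117), array([18.8, 79.7]), array([801.8, 522.6], dtype=float32), array([809.1, 530.1]), array([56.2, 27.7]), 63.3, [[784.0, 511.0], [809.0, 499.0], [834.0, 549.0], [809.0, 561.0]])
   (np.int32(117), array([16.8, 95. ]), array([765.5, 524.1], dtype=float32), array([772.7, 531.5]), array([57.7, 28. ]), 67.2, [[749.0, 510.0], [774.0, 499.0], [797.0, 553.0], [771.0, 564.0]])
   (np.int32(118), array([ 16. , 110.4]), array([729.2, 522.8], dtype=float32), array([735.6, 530.6]), array([56.1, 28.2]), 70.6, [[713.0, 509.0], [740.0, 499.0], [758.0, 552.0], [732.0, 562.0]])
   (np.int32(175), array([519.7, 119.8]), array([ 741. , -629.7], dtype=float32), array([ 740.3, -628.9]), array([58.4, 18.9]), 27.0, [[710.0, -634.0], [719.0, -651.0], [771.0, -624.0], [762.0, -607.0]])
   (np.int32(108), array([ 15.3, 126. ]), array([692.7, 521.2], dtype=float32
[... 8816 characters left out ...]
1]), array([23.1,  9.1]), 18.3, [[664.0, 684.0], [667.0, 675.0], [689.0, 682.0], [686.0, 691.0]])
   (np.int32(12), array([533.2, 136.7]), array([773.4, 575.1], dtype=float32), array([772.9, 574.2]), array([18.7,  8.2]), 16.3, [[763.0, 576.0], [765.0, 568.0], [783.0, 573.0], [781.0, 581.0]])
scene yellow
   (np.int32(236), array([328.5, 165.1]), array([523.8,  85.9], dtype=float32), array([523.7,  88.1]), array([42.5, 75.6]), 24.9, [[489.0, 113.0], [520.0, 45.0], [559.0, 63.0], [527.0, 131.0]])
   (np.int32(15), array([330.3, 175.1]), array([548.7,  63. ], dtype=float32), array([547.9,  63.6]), array([ 3.4, 25.7]), 9.6, [[544.0, 76.0], [548.0, 51.0], [552.0, 51.0], [547.0, 77.0]])
scene felt
```

>>> arm_command([
  {"dx": 0.024, "dy": 0.024, "dz": 0.002, "yaw": 5},
  {"dx": 0.024, "dy": 0.024, "dz": 0.002, "yaw": 5},
  {"dx": 0.024, "dy": 0.024, "dz": 0.002, "yaw": 5},
  {"dx": 0.024, "dy": 0.024, "dz": 0.002, "yaw": 5},
  {"dx": 0.024, "dy": 0.024, "dz": 0.002, "yaw": 5},
  {"dx": 0.024, "dy": 0.024, "dz": 0.002, "yaw": 5},
  {"dx": 0.024, "dy": 0.024, "dz": 0.002, "yaw": 5},
  {"dx": 0.024, "dy": 0.024, "dz": 0.002, "yaw": 5},
  {"dx": 0.024, "dy": 0.024, "dz": 0.002, "yaw": 5},
  {"dx": 0.024, "dy": 0.024, "dz": 0.002, "yaw": 5},
  {"dx": 0.024, "dy": 0.024, "dz": 0.002, "yaw": 5},
  {"dx": 0.024, "dy": 0.024, "dz": 0.002, "yaw": 5},
  {},
  {},
])

```text
$.deltas[12]: bad value
```

```bash
python3 - <<'E'
from m import *
c=cam('wrist'); save(c,'w1.png',None,1.3)
P=allpts(c); im=c['color'].astype(int); R,G,B=im[...,0],im[...,1],im[...,2]
red=(R>110)&(G<70)&(B<70)
for r in rect(c,red&(abs(P[...,2]-62)<5),62):
  if r[0]>200: print('redtop',r)
S=im.max(2)-im.min(2)
for r in rect(c,(S<40)&(im.max(2)>130)&(P[...,2]<25)&(P[...,2]>-6),2):
  if r[0]>200: print('steel',r)
print(state()['eef_pos'],state()['tcp_rot'],c['extrinsics'].round(2).tolist())
E
```

```text
[ 203.57475279 -590.74685725  233.20375223] [-3.14077707e+00 -9.70458214e-05  3.31783263e-01] [[0.33, 0.92, 0.23, 268.89], [-0.95, 0.32, 0.08, -568.49], [-0.0, -0.25, 0.97, 384.21], [0.0, 0.0, 0.0, 1.0]]
```

View pics/w1.png

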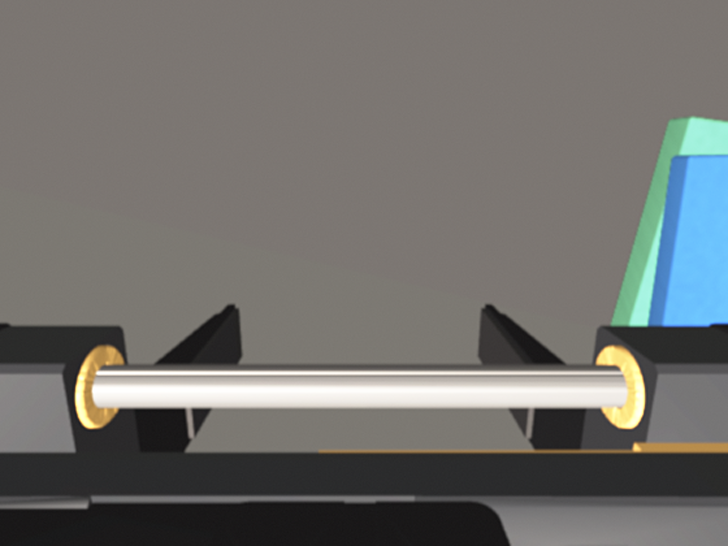

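The move was refused because rows can't be empty. The picture shows only bare bench and the gripper, so I'm resending the move.

>>> arm_command([
  {"dx": 0.024, "dy": 0.022, "dz": 0.002, "yaw": 5},
  {"dx": 0.024, "dy": 0.022, "dz": 0.002, "yaw": 5},
  {"dx": 0.024, "dy": 0.022, "dz": 0.002, "yaw": 5},
  {"dx": 0.024, "dy": 0.022, "dz": 0.002, "yaw": 5},
  {"dx": 0.024, "dy": 0.022, "dz": 0.002, "yaw": 5},
  {"dx": 0.024, "dy": 0.022, "dz": 0.002, "yaw": 5},
  {"dx": 0.024, "dy": 0.022, "dz": 0.002, "yaw": 5},
  {"dx": 0.024, "dy": 0.022, "dz": 0.002, "yaw": 5},
  {"dx": 0.024, "dy": 0.022, "dz": 0.002, "yaw": 5},
  {"dx": 0.024, "dy": 0.022, "dz": 0.002, "yaw": 5},
  {"dx": 0.024, "dy": 0.022, "dz": 0.002, "yaw": 5},
  {"dx": 0.024, "dy": 0.022, "dz": 0.002, "yaw": 5},
  {"dx": 0},
  {"dx": 0},
])

```text
$.deltas[12]: bad value
```

```bash
cat > wm.py <<'E'
from m import *
import sys
c=cam('wrist'); save(c,sys.argv[1],None,1.3)
P=allpts(c); im=c['color'].astype(int); R,G,B=im[...,0],im[...,1],im[...,2]
red=(R>110)&(G<70)&(B<70)
for r in rect(c,red&(abs(P[...,2]-62)<5),62):
  if r[0]>200: print('redtop',r)
S=im.max(2)-im.min(2)
for r in rect(c,(S<40)&(im.max(2)>130)&(P[...,2]<25)&(P[...,2]>-6),2):
  if r[0]>200: print('steel',r)
print(state()['eef_pos'],state()['tcp_rot'],c['extrinsics'].round(2).tolist())
E
python3 wm.py w2.png
```

```text
[ 203.59350043 -590.80738174  233.30054061] [-3.14100236e+00 -5.88368762e-05  3.31825327e-01] [[0.33, 0.92, 0.23, 268.89], [-0.95, 0.32, 0.08, -568.51], [-0.0, -0.25, 0.97, 384.29], [0.0, 0.0, 0.0, 1.0]]
```

View pics/w2.png

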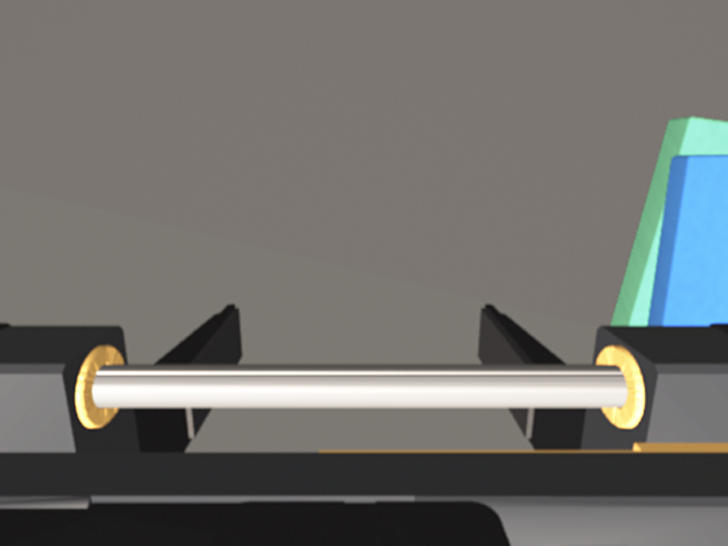

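Same view as before, because this move was refused too: every row needs all four keys. I'll check that a move went through before viewing anything.

>>> arm_command([
  {"dx": 0.024, "dy": 0.022, "dz": 0.002, "yaw": 5},
  {"dx": 0.024, "dy": 0.022, "dz": 0.002, "yaw": 5},
  {"dx": 0.024, "dy": 0.022, "dz": 0.002, "yaw": 5},
  {"dx": 0.024, "dy": 0.022, "dz": 0.002, "yaw": 5},
  {"dx": 0.024, "dy": 0.022, "dz": 0.002, "yaw": 5},
  {"dx": 0.024, "dy": 0.022, "dz": 0.002, "yaw": 5},
  {"dx": 0.024, "dy": 0.022, "dz": 0.002, "yaw": 5},
  {"dx": 0.024, "dy": 0.022, "dz": 0.002, "yaw": 5},
  {"dx": 0.024, "dy": 0.022, "dz": 0.002, "yaw": 5},
  {"dx": 0.024, "dy": 0.022, "dz": 0.002, "yaw": 5},
  {"dx": 0.024, "dy": 0.022, "dz": 0.002, "yaw": 5},
  {"dx": 0.024, "dy": 0.022, "dz": 0.002, "yaw": 5},
  {"dx": 0, "dy": 0, "dz": 0, "yaw": 0},
  {"dx": 0, "dy": 0, "dz": 0, "yaw": 0},
])

```text
t: 1.6
eef_pos: [491.7, -326.6, 257.5]
tcp_rot: [-3.141, -0.0, 1.379]
ft_force: [-0.5, -0.8, -0.5]
opening: 1.001
grip_force: 0.0
```

```bash
python3 wm.py w3.png
```

```text
steel (np.int32(584), array([265.7, 136.5]), array([ 489.2, -276.2], dtype=float32), array([ 486.2, -281.2]), array([62.9, 25.2]), 79.0, [[468.0, -310.0], [493.0, -314.0], [505.0, -253.0], [480.0, -248.0]])
steel (np.int32(351), array([270.6, 217.7]), array([ 476. , -371.3], dtype=float32), array([ 476.2, -373.9]), array([46.7, 22.7]), 29.6, [[450.0, -376.0], [462.0, -395.0], [502.0, -372.0], [491.0, -353.0]])
[ 491.25323324 -327.13102158  257.45173855] [-3.14122845e+00  2.20115205e-05  1.37811894e+00] [[0.98, 0.18, 0.05, 505.08], [-0.19, 0.95, 0.24, -259.09], [-0.0, -0.24, 0.97, 408.53], [0.0, 0.0, 0.0, 1.0]]
```

View pics/w3.png

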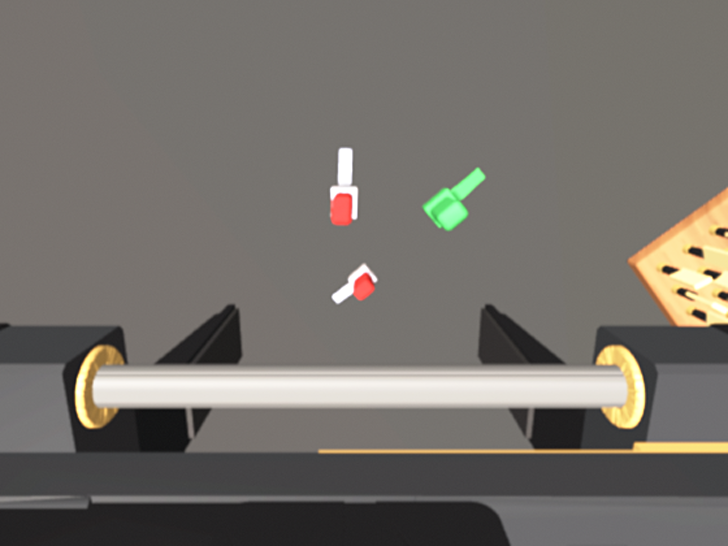

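```bash
python3 - <<'E'
from m import *
c=load('wrist');P=allpts(c); im=c['color'].astype(int); R,G,B=im[...,0],im[...,1],im[...,2]
red=(R>R.max()*0.3)&(G<90)&(B<90)&(R>G+60)
n,l,s,cc=cv2.connectedComponentsWithStats(red.astype(np.uint8))
for i in range(1,n):
  if s[i,4]>80: print(s[i],cc[i],np.percentile(P[l==i],[5,50,95],axis=0).round(1).tolist(), im[l==i].mean(0))
S=im.max(2)-im.min(2)
st=(S<40)&(im.max(2)>130)&(P[...,2]<25)&(P[...,2]>-6)
n,l,s,cc=cv2.connectedComponentsWithStats(st.astype(np.uint8))
i=l[136,265]; v,u=np.nonzero(l==i)
for row in range(s[i,1],s[i,1]+s[i,3],4):
  uu=u[v==row]; print(row,uu.min(),uu.max(),onz(c,uu.min(),row,4)[:2].round(1),onz(c,uu.max()+1,row,4)[:2].round(1),np.median(P[row,uu,2]).round(1))
E
```

```text
[258 149  13  24  83] [266.12048193 159.3373494 ] [[481.4, -307.0, 41.3], [488.4, -294.7, 60.2], [491.4, -286.2, 62.2]] [250.98795181  79.40963855  72.90361446]
[273 210  15  17  88] [280.5        216.53409091] [[481.4, -367.9, 27.0], [490.8, -361.5, 38.3], [495.6, -358.8, 47.1]] [240.93181818  71.93181818  65.875     ]
113 261 269 [ 489.3 -249.8] [ 499.1 -251.7] 0.1
117 260 271 [ 487.3 -253.8] [ 500.5 -256.3] 0.8
121 260 271 [ 486.4 -258. ] [ 499.6 -260.6] 2.7
125 260 270 [ 485.6 -262.3] [ 497.7 -264.7] 4.5
129 259 271 [ 483.6 -266.4] [ 497.9 -269.2] 5.5
133 259 270 [ 482.7 -270.7] [ 496.  -273.3] 6.7
137 259 270 [ 481.8 -275.1] [ 495.1 -277.6] 8.1
141 259 270 [ 480.9 -279.4] [ 494.3 -282. ] 8.4
145 253 275 [ 473.3 -282.5] [ 499.  -287.5] 15.8
149 254 275 [ 473.5 -287.2] [ 498.1 -291.9] 16.2
153 255 275 [ 473.7 -291.8] [ 497.3 -296.4] 16.0
157 272 275 [ 491.9 -300. ] [ 496.4 -300.8] 9.7
161 272 274 [ 491.  -304.5] [ 494.4 -305.1] 14.2
165 271 274 [ 489.  -308.8] [ 493.5 -309.7] 16.3
169 271 273 [ 488.1 -313.3] [ 491.5 -314. ] 0.8
```

The picture shows the larger red wedge at (343,190) with its tongue pointing up, the small red one at (357,285) and the green one at (450,205). I'll narrow the jaws and descend on the larger red wedge.

>>> arm_command([
  {"dx": -0.001, "dy": 0.007, "dz": -0.02, "yaw": -1},
  {"dx": -0.001, "dy": 0.007, "dz": -0.02, "yaw": 0},
  {"dx": -0.001, "dy": 0.007, "dz": -0.02, "yaw": 0},
  {"dx": -0.001, "dy": 0.007, "dz": -0.02, "yaw": 0},
  {"dx": -0.001, "dy": 0.005, "dz": -0.02, "yaw": 0},
  {"dx": 0, "dy": 0, "dz": -0.02, "yaw": 0},
  {"dx": 0, "dy": 0, "dz": -0.02, "yaw": 0},
  {"dx": 0, "dy": 0, "dz": -0.02, "yaw": 0},
  {"dx": 0, "dy": 0, "dz": -0.02, "yaw": 0},
  {"dx": 0, "dy": 0, "dz": -0.02, "yaw": 0},
  {"dx": 0, "dy": 0, "dz": -0.012, "yaw": 0},
  {"dx": 0, "dy": 0, "dz": 0, "yaw": 0},
  {"dx": 0, "dy": 0, "dz": 0, "yaw": 0},
], gripper=0.05)

```text
t: 2.95
eef_pos: [486.5, -294.5, 46.1]
tcp_rot: [3.141, 0.0, 1.361]
ft_force: [-0.5, 0.3, 0.6]
opening: 0.526
grip_force: 0.0
```

>>> arm_command([
  {"dx": 0, "dy": 0, "dz": 0, "yaw": 0},
  {"dx": 0, "dy": 0, "dz": 0, "yaw": 0},
  {"dx": 0, "dy": 0, "dz": 0, "yaw": 0},
  {"dx": 0, "dy": 0, "dz": 0, "yaw": 0},
  {"dx": 0, "dy": 0, "dz": 0, "yaw": 0},
  {"dx": 0, "dy": 0, "dz": 0, "yaw": 0},
  {"dx": 0, "dy": 0, "dz": 0, "yaw": 0},
  {"dx": 0, "dy": 0, "dz": 0, "yaw": 0},
], gripper=0.0)

```text
t: 3.75
eef_pos: [486.6, -293.9, 45.8]
tcp_rot: [3.141, 0.0, 1.362]
ft_force: [-0.5, 1.3, 4.0]
opening: 0.167
grip_force: 30.0
```

>>> arm_command([
  {"dx": 0, "dy": 0, "dz": 0.01, "yaw": 0},
  {"dx": 0, "dy": 0, "dz": 0.03, "yaw": 0},
  {"dx": 0, "dy": 0, "dz": 0.035, "yaw": 0},
  {"dx": 0, "dy": 0, "dz": 0.035, "yaw": 0},
  {"dx": 0, "dy": 0, "dz": 0.03, "yaw": 0},
  {"dx": 0.003, "dy": 0.02, "dz": 0.015, "yaw": 1},
  {"dx": 0.004, "dy": 0.03, "dz": 0.015, "yaw": 2},
  {"dx": 0.004, "dy": 0.03, "dz": 0, "yaw": 2},
  {"dx": 0.004, "dy": 0.03, "dz": 0, "yaw": 2},
  {"dx": 0.004, "dy": 0.03, "dz": 0, "yaw": 2},
  {"dx": 0.004, "dy": 0.03, "dz": 0, "yaw": 2},
  {"dx": 0.004, "dy": 0.03, "dz": 0, "yaw": 2},
  {"dx": 0.004, "dy": 0.03, "dz": 0, "yaw": 2},
  {"dx": 0.004, "dy": 0.03, "dz": 0, "yaw": 2},
  {"dx": 0.003, "dy": 0.02, "dz": 0, "yaw": 2},
  {"dx": 0.001, "dy": 0.013, "dz": 0, "yaw": 1.4},
  {"dx": 0, "dy": 0, "dz": 0, "yaw": 0},
  {"dx": 0, "dy": 0, "dz": 0, "yaw": 0},
])

```text
t: 5.55
eef_pos: [525.5, -1.3, 215.8]
tcp_rot: [3.141, 0.0, 1.717]
ft_force: [0.6, -0.4, -1.0]
opening: 0.166
grip_force: 30.0
```

```bash
python3 - <<'E'
from m import *
c=cam('wrist'); save(c,'w4.png',None,1.4)
s=state(); print(s['eef_pos'],s['tcp_rot'],s['ft_force'],s['grip_force'],c['extrinsics'].round(3).tolist())
E
```

```text
[525.53709969  -1.65468201 215.72547605] [3.14155711e+00 1.92334449e-04 1.71653135e+00] [-0.82459555 -1.01970894 -1.42673132] 29.9997541308403 [[0.989, -0.142, -0.037, 515.705], [0.146, 0.959, 0.242, 66.725], [0.001, -0.245, 0.969, 366.85], [0.0, 0.0, 0.0, 1.0]]
```

View pics/w4.png

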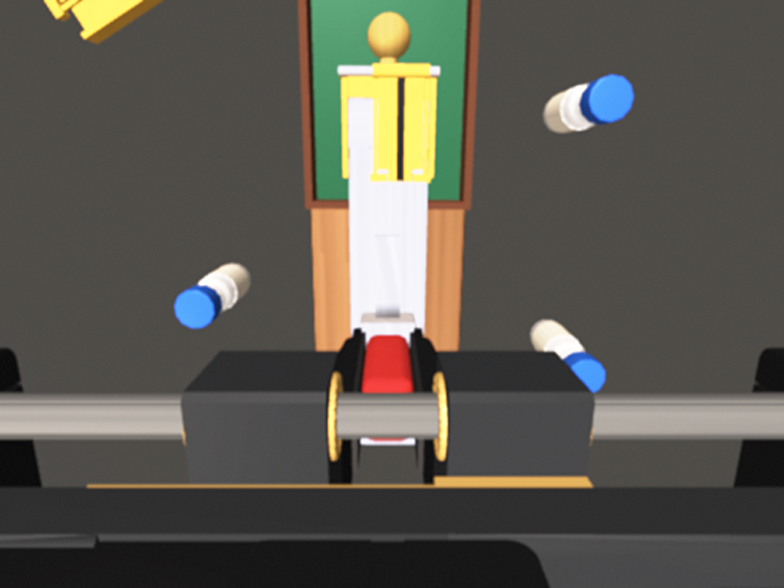

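The stripe is at u≈401 and runs rows 78–180. The slot blocks are at about u=383 and u=419, the tongue tip is at (388,236), and the rod edges are at u=350 and u=427. The leaf has slipped towards world +x. Next I'll measure these offsets.

```bash
python3 - <<'E'
from m import *
c=load('wrist');P=allpts(c); im=c['color'].astype(int)
hsv=cv2.cvtColor(c['color'],cv2.COLOR_RGB2HSV).astype(int)
a=np.radians(98.4); ex=np.array([np.cos(a),np.sin(a)]); ey=np.array([-ex[1],ex[0]]); o=state()['eef_pos'][:2]
st=lambda p:(round(float((p[:2]-o)@ex),1),round(float((p[:2]-o)@ey),1))
for r in (64,74,84,94,104,114,122):
  row=hsv[r]; y=np.nonzero((row[:,0]>18)&(row[:,0]<36)&(row[:,1]>120)&(np.arange(560)<330)&(np.arange(560)>235))[0]
  d=[u for u in range(270,300) if row[u,2]<80]
  z=np.median(P[r,y,2]); zz=P[r,int(np.mean(d))+6 if d else y.min(),2]
  m=(min(d)+max(d)+1)/2 if d else None
  print(r,'yellow',y.min(),y.max(),'stripe',d[:1],d[-1:],'z',z.round(1),st(onz(c,m,r,zz)) if d else '',st(onz(c,y.min(),r,110)),st(onz(c,y.max()+1,r,zz)),round(float(zz),1))
print('ylw lowest rows', [(u,np.nonzero((hsv[:,u,0]>18)&(hsv[:,u,0]<36)&(hsv[:,u,1]>120))[0].max()) for u in (250,270,280,292,305)])
for r in (134,142,150,160,170,180,200):
  w=[u for u in range(240,320) if hsv[r,u,1]<50 and hsv[r,u,2]>150 and abs(P[r,u,2]-110)<8]
  if w: print(r,'rod',w[0],w[-1],st(onz(c,w[0],r,110)),st(onz(c,w[-1]+1,r,110)),'mid',st(onz(c,(w[0]+w[-1]+1)/2,r,110)))
print('depth-tongue')
for r in range(160,236,5):
  w=np.nonzero((P[r,:,2]>160)&(P[r,:,2]<190)&(np.arange(560)>240)&(np.arange(560)<320))[0]
  if len(w): m=(w[0]+w[-1]+1)/2; z=np.median(P[r,w,2]); print(r,w[0],w[-1],z.round(1),st(onz(c,m,r,z)))
E
```

```text
64 yellow 244 311 stripe [285] [287] z 114.2 (104.5, -7.1) (105.3, 21.8) (104.5, -24.2) 115.5
74 yellow 244 311 stripe [285] [287] z 114.7 (98.2, -7.2) (98.8, 21.9) (98.2, -24.4) 115.7
84 yellow 244 310 stripe [285] [287] z 114.7 (91.9, -7.3) (92.3, 22.1) (92.0, -24.0) 114.1
94 yellow 244 310 stripe [285] [286] z 114.7 (85.4, -7.0) (85.7, 22.2) (85.4, -24.1) 114.3
104 yellow 244 310 stripe [285] [286] z 114.8 (78.8, -7.0) (79.0, 22.4) (78.8, -24.2) 115.0
114 yellow 244 310 stripe [284] [286] z 114.6 (72.1, -6.7) (72.2, 22.5) (72.1, -24.4) 115.4
122 yellow 245 309 stripe [284] [286] z 114.1 (66.7, -6.8) (66.7, 22.0) (66.7, -23.9) 113.8
ylw lowest rows [(250, np.int64(68)), (270, np.int64(128)), (280, np.int64(128)), (292, np.int64(128)), (305, np.int64(129))]
134 rod 249 304 (58.3, 19.3) (58.3, -20.9) mid (58.3, -0.8)
142 rod 250 304 (52.7, 18.7) (52.7, -21.0) mid (52.7, -1.2)
150 rod 250 304 (47.0, 18.8) (47.0, -21.1) mid (47.0, -1.2)
160 rod 250 304 (39.7, 18.9) (39.7, -21.3) mid (39.7, -1.2)
170 rod 250 303 (32.4, 19.0) (32.4, -20.7) mid (32.4, -0.8)
180 rod 250 303 (25.0, 19.2) (25.0, -20.8) mid (25.0, -0.8)
200 rod 250 303 (9.7, 19.4) (9.7, -21.1) mid (9.7, -0.8)
depth-tongue
170 268 285 171.8 (41.2, -0.7)
175 268 285 172.8 (38.6, -0.7)
180 268 285 173.2 (35.8, -0.7)
185 268 285 173.9 (33.1, -0.7)
190 268 285 174.8 (30.4, -0.7)
195 268 285 175.2 (27.7, -0.7)
200 268 285 176.1 (25.0, -0.7)
205 268 285 176.8 (22.3, -0.7)
210 268 285 177.6 (19.6, -0.7)
215 268 285 178.5 (17.0, -0.7)
220 268 285 178.8 (14.2, -0.7)
225 258 295 176.2 (10.5, -0.7)
230 257 296 184.7 (10.2, -0.7)
235 259 294 186.0 (7.8, -0.7)
```

>>> arm_command([
  {"dx": 0.006, "dy": 0.001, "dz": -0.01, "yaw": 0},
  {"dx": 0, "dy": 0, "dz": -0.015, "yaw": 0},
  {"dx": 0, "dy": 0, "dz": -0.015, "yaw": 0},
  {"dx": 0, "dy": 0, "dz": -0.01, "yaw": 0},
  {"dx": 0, "dy": 0, "dz": -0.005, "yaw": 0},
  {"dx": 0, "dy": 0, "dz": 0, "yaw": 0},
  {"dx": 0, "dy": 0, "dz": 0, "yaw": 0},
  {"dx": 0, "dy": 0, "dz": 0, "yaw": 0},
])

```text
t: 6.4
eef_pos: [531.9, 0.0, 161.2]
tcp_rot: [3.141, 0.0, 1.718]
ft_force: [0.3, 1.0, -1.6]
opening: 0.164
grip_force: 30.0
```

>>> arm_command([
  {"dx": 0, "dy": 0, "dz": -0.001, "yaw": 0},
  {"dx": 0, "dy": 0, "dz": -0.001, "yaw": 0},
  {"dx": 0, "dy": 0, "dz": 0, "yaw": 0},
  {"dx": 0, "dy": 0, "dz": 0, "yaw": 0},
])

```text
t: 6.8
eef_pos: [531.6, 0.1, 158.7]
tcp_rot: [3.141, 0.0, 1.718]
ft_force: [0.2, -0.2, -1.2]
opening: 0.168
grip_force: 30.0
```

>>> arm_command([
  {"dx": 0, "dy": 0, "dz": -0.001, "yaw": 0},
  {"dx": 0, "dy": 0, "dz": 0, "yaw": 0},
  {"dx": 0, "dy": 0, "dz": 0, "yaw": 0},
])

```text
t: 7.1
eef_pos: [531.6, 0.1, 157.6]
tcp_rot: [3.142, 0.0, 1.718]
ft_force: [-0.4, -1.1, -0.8]
opening: 0.167
grip_force: 30.0
```

>>> arm_command([
  {"dx": 0, "dy": 0, "dz": -0.001, "yaw": 0},
  {"dx": 0, "dy": 0, "dz": 0, "yaw": 0},
  {"dx": 0, "dy": 0, "dz": 0, "yaw": 0},
])

```text
t: 7.4
eef_pos: [531.6, 0.1, 156.6]
tcp_rot: [3.142, -0.0, 1.718]
ft_force: [0.2, 0.4, -1.2]
opening: 0.164
grip_force: 30.0
```

>>> arm_command([
  {"dx": 0, "dy": 0, "dz": -0.0005, "yaw": 0},
  {"dx": 0, "dy": 0, "dz": 0, "yaw": 0},
  {"dx": 0, "dy": 0, "dz": 0, "yaw": 0},
])

```text
t: 7.7
eef_pos: [531.6, 0.1, 156.1]
tcp_rot: [3.142, -0.0, 1.718]
ft_force: [-0.3, 0.0, -2.1]
opening: 0.164
grip_force: 30.0
```

>>> arm_command([
  {"dx": 0, "dy": 0, "dz": -0.0005, "yaw": 0},
  {"dx": 0, "dy": 0, "dz": 0, "yaw": 0},
  {"dx": 0, "dy": 0, "dz": 0, "yaw": 0},
])

```text
t: 8.0
eef_pos: [531.6, 0.1, 155.8]
tcp_rot: [3.141, 0.0, 1.718]
ft_force: [-1.0, -1.0, 2.2]
opening: 0.166
grip_force: 30.0
```

Contact came at z≈155.8 with about 3 N. Now I'll slide towards the clip.

>>> arm_command([
  {"dx": -0.0003, "dy": 0.002, "dz": 0, "yaw": 0},
  {"dx": -0.0003, "dy": 0.002, "dz": 0, "yaw": 0},
  {"dx": -0.0003, "dy": 0.002, "dz": 0, "yaw": 0},
  {"dx": -0.0003, "dy": 0.002, "dz": 0, "yaw": 0},
  {"dx": -0.0003, "dy": 0.002, "dz": 0, "yaw": 0},
  {"dx": -0.0003, "dy": 0.002, "dz": 0, "yaw": 0},
  {"dx": -0.0003, "dy": 0.002, "dz": 0, "yaw": 0},
  {"dx": 0, "dy": 0, "dz": 0, "yaw": 0},
])

```text
t: 8.8
eef_pos: [529.6, 14.4, 155.8]
tcp_rot: [3.141, -0.0, 1.718]
ft_force: [0.1, -0.6, 4.7]
opening: 0.168
grip_force: 30.0
```

>>> arm_command([
  {"dx": -0.0001, "dy": 0.001, "dz": 0, "yaw": 0},
  {"dx": -0.0002, "dy": 0.001, "dz": 0, "yaw": 0},
  {"dx": -0.0001, "dy": 0.001, "dz": 0, "yaw": 0},
  {"dx": 0, "dy": 0, "dz": 0, "yaw": 0},
])

```text
t: 9.2
eef_pos: [529.2, 17.1, 155.8]
tcp_rot: [3.141, 0.0, 1.718]
ft_force: [1.0, -2.4, 4.8]
opening: 0.166
grip_force: 30.0
```

>>> arm_command([
  {"dx": -0.0001, "dy": 0.001, "dz": 0, "yaw": 0},
  {"dx": -0.0002, "dy": 0.001, "dz": 0, "yaw": 0},
  {"dx": 0, "dy": 0, "dz": 0, "yaw": 0},
])

```text
t: 9.5
eef_pos: [528.9, 19.1, 155.8]
tcp_rot: [3.141, 0.0, 1.718]
ft_force: [-0.0, -2.6, 5.1]
opening: 0.163
grip_force: 30.0
```

>>> arm_command([
  {"dx": -0.0001, "dy": 0.001, "dz": 0.0003, "yaw": 0},
  {"dx": -0.0002, "dy": 0.001, "dz": 0, "yaw": 0},
  {"dx": -0.0001, "dy": 0.001, "dz": 0, "yaw": 0},
  {"dx": 0, "dy": 0, "dz": 0, "yaw": 0},
])

```text
t: 9.9
eef_pos: [528.2, 22.3, 155.8]
tcp_rot: [-3.141, -0.0, 1.718]
ft_force: [-0.1, -0.4, 1.0]
opening: 0.169
grip_force: 30.0
```

>>> arm_command([
  {"dx": -0.0001, "dy": 0.001, "dz": 0, "yaw": 0},
  {"dx": -0.0002, "dy": 0.001, "dz": 0, "yaw": 0},
  {"dx": -0.0001, "dy": 0.001, "dz": 0, "yaw": 0},
  {"dx": 0, "dy": 0, "dz": 0, "yaw": 0},
])

```text
t: 10.3
eef_pos: [528.0, 25.0, 155.8]
tcp_rot: [-3.141, 0.0, 1.718]
ft_force: [0.7, -3.4, -1.0]
opening: 0.169
grip_force: 30.0
```

>>> arm_command([
  {"dx": -0.0001, "dy": 0.001, "dz": 0, "yaw": 0},
  {"dx": -0.0002, "dy": 0.001, "dz": 0, "yaw": 0},
  {"dx": -0.0001, "dy": 0.001, "dz": 0, "yaw": 0},
  {"dx": 0, "dy": 0, "dz": 0, "yaw": 0},
])

```text
t: 10.7
eef_pos: [527.5, 28.3, 155.8]
tcp_rot: [-3.141, -0.0, 1.718]
ft_force: [0.3, -2.7, -2.6]
opening: 0.171
grip_force: 30.0
```

In the slot, with low force and the leaf pressing down. I'll keep pushing.

>>> arm_command([
  {"dx": -0.0001, "dy": 0.001, "dz": -0.0002, "yaw": 0},
  {"dx": -0.0002, "dy": 0.001, "dz": 0, "yaw": 0},
  {"dx": -0.0001, "dy": 0.001, "dz": 0, "yaw": 0},
  {"dx": -0.0002, "dy": 0.001, "dz": 0, "yaw": 0},
  {"dx": -0.0001, "dy": 0.001, "dz": 0, "yaw": 0},
])

```text
t: 11.2
eef_pos: [527.0, 33.1, 155.9]
tcp_rot: [3.141, 0.0, 1.718]
ft_force: [0.7, -4.9, -1.0]
opening: 0.168
grip_force: 30.0
```

>>> arm_command([
  {"dx": -0.0001, "dy": 0.001, "dz": 0, "yaw": 0},
  {"dx": -0.0002, "dy": 0.001, "dz": 0, "yaw": 0},
  {"dx": -0.0001, "dy": 0.001, "dz": 0, "yaw": 0},
  {"dx": -0.0002, "dy": 0.001, "dz": 0, "yaw": 0},
  {"dx": -0.0001, "dy": 0.001, "dz": 0, "yaw": 0},
])

```text
t: 11.7
eef_pos: [526.3, 38.1, 155.8]
tcp_rot: [3.141, 0.0, 1.718]
ft_force: [0.7, -4.9, -0.2]
opening: 0.165
grip_force: 30.0
```

>>> arm_command([
  {"dx": -0.0001, "dy": 0.001, "dz": 0, "yaw": 0},
  {"dx": -0.0002, "dy": 0.001, "dz": 0, "yaw": 0},
  {"dx": -0.0001, "dy": 0.001, "dz": 0, "yaw": 0},
  {"dx": -0.0002, "dy": 0.001, "dz": 0, "yaw": 0},
  {"dx": -0.0001, "dy": 0.001, "dz": 0, "yaw": 0},
])

```text
t: 12.2
eef_pos: [525.6, 43.0, 155.8]
tcp_rot: [3.141, 0.0, 1.718]
ft_force: [1.6, -4.9, 0.6]
opening: 0.166
grip_force: 30.0
```

>>> arm_command([
  {"dx": -0.0001, "dy": 0.001, "dz": 0, "yaw": 0},
  {"dx": -0.0002, "dy": 0.001, "dz": 0, "yaw": 0},
  {"dx": -0.0001, "dy": 0.001, "dz": 0, "yaw": 0},
])

```text
t: 12.5
eef_pos: [525.1, 46.1, 155.8]
tcp_rot: [3.141, 0.0, 1.718]
ft_force: [0.5, -5.4, -0.3]
opening: 0.166
grip_force: 30.0
```

>>> arm_command([
  {"dx": -0.0001, "dy": 0.001, "dz": 0, "yaw": 0},
  {"dx": -0.0002, "dy": 0.001, "dz": 0, "yaw": 0},
  {"dx": -0.0001, "dy": 0.001, "dz": 0, "yaw": 0},
])

```text
t: 12.8
eef_pos: [524.8, 49.1, 155.8]
tcp_rot: [3.141, 0.0, 1.718]
ft_force: [1.3, -5.4, -0.1]
opening: 0.17
grip_force: 30.0
```

>>> arm_command([
  {"dx": -0.0001, "dy": 0.001, "dz": 0, "yaw": 0},
  {"dx": -0.0002, "dy": 0.001, "dz": 0, "yaw": 0},
  {"dx": -0.0001, "dy": 0.001, "dz": 0, "yaw": 0},
])

```text
t: 13.1
eef_pos: [524.5, 51.8, 155.8]
tcp_rot: [3.141, 0.001, 1.718]
ft_force: [0.8, -8.8, -0.2]
opening: 0.165
grip_force: 30.0
```

```bash
cat > yk.py <<'E'
from m import *
# clip position along stand via yellow rect seen from the wrist
c=cam('wrist');P=allpts(c)
hsv=cv2.cvtColor(c['color'],cv2.COLOR_RGB2HSV).astype(int)
y=(hsv[...,0]>18)&(hsv[...,0]<36)&(hsv[...,1]>120)&(P[...,2]>105)&(P[...,2]<135)&(P[...,0]>450)&(P[...,0]<580)&(P[...,1]>0)
q=P[y]; a=np.radians(98.4); R=np.array([510.5,104]); s=(q[:,:2]-R)@np.array([np.cos(a),np.sin(a)])
print(len(q),'clip from rod_end',np.percentile(s,[0.5,50,99.5]).round(1),'z',np.percentile(q[:,2],[2,50,98]).round(1)); st=state(); print(st['eef_pos'].round(1),st['ft_force'].round(1))
E
python3 yk.py
```

```text
6221 clip from rod_end [-42.8  -7.1  33. ] z [105.4 115.8 121. ]
[524.5  51.9 155.9] [ 1.7 -7.1 -1. ]
```

>>> arm_command([
  {"dx": -0.0002, "dy": 0.0015, "dz": 0, "yaw": 0},
  {"dx": -0.0002, "dy": 0.0015, "dz": 0, "yaw": 0},
  {"dx": -0.0002, "dy": 0.0015, "dz": 0, "yaw": 0},
  {"dx": -0.0002, "dy": 0.0015, "dz": 0, "yaw": 0},
  {"dx": -0.0002, "dy": 0.0015, "dz": 0, "yaw": 0},
])

```text
t: 13.65
eef_pos: [523.4, 59.4, 155.9]
tcp_rot: [3.141, 0.0, 1.718]
ft_force: [1.1, -8.1, -0.6]
opening: 0.169
grip_force: 30.0
```

>>> arm_command([
  {"dx": -0.0002, "dy": 0.0015, "dz": 0, "yaw": 0},
  {"dx": -0.0002, "dy": 0.0015, "dz": 0, "yaw": 0},
  {"dx": -0.0002, "dy": 0.0015, "dz": 0, "yaw": 0},
  {"dx": -0.0002, "dy": 0.0015, "dz": 0, "yaw": 0},
  {"dx": -0.0002, "dy": 0.0015, "dz": 0, "yaw": 0},
])

```text
t: 14.15
eef_pos: [522.4, 66.9, 155.9]
tcp_rot: [3.141, 0.0, 1.718]
ft_force: [1.9, -6.9, 0.2]
opening: 0.163
grip_force: 30.0
```

```bash
python3 yk.py
```

```text
5159 clip from rod_end [-27.4   6.5  44.9] z [105.4 112.7 121. ]
[522.3  67.1 155.8] [ 1.  -6.  -0.8]
```

The clip is travelling with the wedge.

>>> arm_command([
  {"dx": -0.0002, "dy": 0.0015, "dz": 0, "yaw": 0},
  {"dx": -0.0002, "dy": 0.0015, "dz": 0, "yaw": 0},
  {"dx": -0.0002, "dy": 0.0015, "dz": 0, "yaw": 0},
  {"dx": -0.0002, "dy": 0.0015, "dz": 0, "yaw": 0},
  {"dx": -0.0002, "dy": 0.0015, "dz": 0, "yaw": 0},
  {"dx": -0.0002, "dy": 0.0015, "dz": 0, "yaw": 0},
])

```text
t: 14.8
eef_pos: [521.2, 76.0, 155.9]
tcp_rot: [3.141, 0.0, 1.718]
ft_force: [0.2, -5.4, -0.6]
opening: 0.165
grip_force: 30.0
```

>>> arm_command([
  {"dx": -0.0002, "dy": 0.0015, "dz": 0, "yaw": 0},
  {"dx": -0.0002, "dy": 0.0015, "dz": 0, "yaw": 0},
  {"dx": -0.0002, "dy": 0.0015, "dz": 0, "yaw": 0},
  {"dx": -0.0002, "dy": 0.0015, "dz": 0, "yaw": 0},
  {"dx": -0.0002, "dy": 0.0015, "dz": 0, "yaw": 0},
  {"dx": -0.0002, "dy": 0.0015, "dz": 0, "yaw": 0},
])

```text
t: 15.4
eef_pos: [519.9, 85.0, 155.8]
tcp_rot: [3.141, 0.0, 1.718]
ft_force: [1.3, -6.5, 0.4]
opening: 0.169
grip_force: 30.0
```

```bash
python3 yk.py
```

```text
4913 clip from rod_end [-9.2 22.6 61.1] z [105.3 112.3 121.1]
[519.9  85.2 155.8] [ 1.1 -5.8 -0.5]
```

>>> arm_command([
  {"dx": -0.0002, "dy": 0.001, "dz": 0, "yaw": 0},
  {"dx": -0.0001, "dy": 0.001, "dz": 0, "yaw": 0},
  {"dx": -0.0002, "dy": 0.001, "dz": 0, "yaw": 0},
  {"dx": -0.0001, "dy": 0.001, "dz": 0, "yaw": 0},
  {"dx": -0.0002, "dy": 0.001, "dz": 0, "yaw": 0},
  {"dx": -0.0001, "dy": 0.001, "dz": 0, "yaw": 0},
  {"dx": -0.0002, "dy": 0.001, "dz": 0, "yaw": 0},
])

```text
t: 16.15
eef_pos: [518.8, 92.0, 155.8]
tcp_rot: [3.141, 0.0, 1.718]
ft_force: [1.0, -6.2, -0.0]
opening: 0.169
grip_force: 30.0
```

>>> arm_command([
  {"dx": -0.0002, "dy": 0.001, "dz": 0, "yaw": 0},
  {"dx": -0.0001, "dy": 0.001, "dz": 0, "yaw": 0},
  {"dx": -0.0002, "dy": 0.001, "dz": 0, "yaw": 0},
])

```text
t: 16.45
eef_pos: [518.3, 95.0, 155.8]
tcp_rot: [3.141, 0.0, 1.718]
ft_force: [1.5, -5.2, -0.0]
opening: 0.167
grip_force: 30.0
```

>>> arm_command([
  {"dx": -0.0002, "dy": 0.001, "dz": 0, "yaw": 0},
  {"dx": -0.0001, "dy": 0.001, "dz": 0, "yaw": 0},
  {"dx": -0.0002, "dy": 0.001, "dz": 0, "yaw": 0},
])

```text
t: 16.75
eef_pos: [517.7, 98.5, 155.8]
tcp_rot: [3.142, -0.0, 1.718]
ft_force: [0.8, -0.5, 0.5]
opening: 0.166
grip_force: 30.0
```

```bash
python3 yk.py; python3 - <<'E'
from h import *
c=cam('scene'); save(c,'s1.png',(230,90,430,240),4)
E
```

```text
91 clip from rod_end [45.7 48.3 50.5] z [105.  105.6 107.1]
[517.7  98.5 155.8] [-0.2 -0.2  1.7]
```

View pics/s1.png

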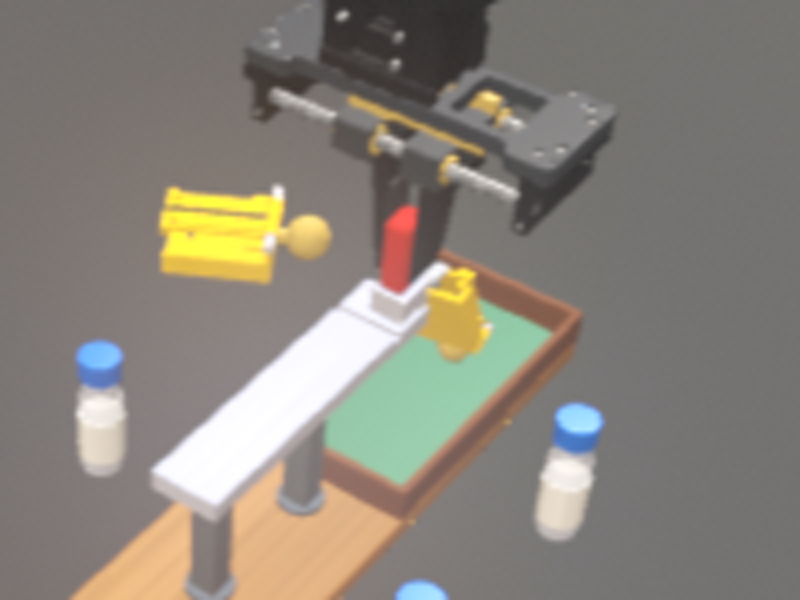

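In the crop, the clip has come off the rod at (455,310) with its knob pointing down, either hanging on the tongue or falling. The wedge is still on the rod's end at (395,300). I'll draw the wedge straight back.

>>> arm_command([
  {"dx": 0, "dy": 0, "dz": 0, "yaw": 0},
  {"dx": 0, "dy": 0, "dz": 0, "yaw": 0},
  {"dx": 0, "dy": 0, "dz": 0, "yaw": 0},
])

```text
t: 17.15
eef_pos: [517.8, 98.2, 155.8]
tcp_rot: [3.141, -0.0, 1.718]
ft_force: [0.2, 2.2, 1.9]
opening: 0.165
grip_force: 30.0
```

```bash
cat > tr.py <<'E'
from m import *
# yellow+brass points over the tray, stand coordinates from rod_end
a=np.radians(98.4); R=np.array([510.5,104]); ex=np.array([np.cos(a),np.sin(a)]); ey=np.array([-ex[1],ex[0]])
for n in('scene','wrist'):
    c=cam(n);P=allpts(c); hsv=cv2.cvtColor(c['color'],cv2.COLOR_RGB2HSV).astype(int)
    s=(P[...,:2]-R)@ex; t=(P[...,:2]-R)@ey
    y=(hsv[...,0]>16)&(hsv[...,0]<36)&(hsv[...,1]>110)&(hsv[...,2]>120)&(s>-60)&(s<140)&(abs(t)<60)&(P[...,2]>18)
    if y.sum(): print(n,y.sum(),[np.percentile(x[y],[1,50,99]).round(1).tolist() for x in(s,t,P[...,2])])
st=state(); print(st['t'],st['eef_pos'].round(1),st['ft_force'].round(1))
E
python3 tr.py
```

```text
scene 383 [[-42.9, 10.6, 55.2], [-45.6, -4.0, 22.1], [18.6, 34.3, 246.0]]
wrist 5273 [[-9.7, 18.6, 63.9], [-36.8, 2.6, 36.4], [18.1, 35.7, 306.9]]
17.25 [517.8  98.2 155.8] [-1.   2.1  2.1]
```

The points now lie at about z=34, so the clip has already dropped into the tray. I'll draw back along the rod, then lift.

>>> arm_command([
  {"dx": 0.0005, "dy": -0.003, "dz": 0.0002, "yaw": 0},
  {"dx": 0.0004, "dy": -0.003, "dz": 0, "yaw": 0},
  {"dx": 0.0005, "dy": -0.003, "dz": 0, "yaw": 0},
  {"dx": 0.0004, "dy": -0.003, "dz": 0, "yaw": 0},
  {"dx": 0.0005, "dy": -0.003, "dz": 0, "yaw": 0},
  {"dx": 0.0004, "dy": -0.003, "dz": 0, "yaw": 0},
  {"dx": 0.0005, "dy": -0.003, "dz": 0, "yaw": 0},
  {"dx": 0.0004, "dy": -0.003, "dz": 0, "yaw": 0},
  {"dx": 0.0005, "dy": -0.003, "dz": 0, "yaw": 0},
  {"dx": 0.0004, "dy": -0.003, "dz": 0, "yaw": 0},
  {"dx": 0.0005, "dy": -0.003, "dz": 0, "yaw": 0},
  {"dx": 0.0004, "dy": -0.003, "dz": 0, "yaw": 0},
  {"dx": 0.0005, "dy": -0.003, "dz": 0, "yaw": 0},
  {"dx": 0.0004, "dy": -0.003, "dz": 0, "yaw": 0},
  {"dx": 0, "dy": 0, "dz": 0.01, "yaw": 0},
  {"dx": 0, "dy": 0, "dz": 0.02, "yaw": 0},
  {"dx": 0, "dy": 0, "dz": 0.02, "yaw": 0},
  {"dx": 0, "dy": 0, "dz": 0.01, "yaw": 0},
  {"dx": 0, "dy": 0, "dz": 0, "yaw": 0},
])

```text
t: 19.15
eef_pos: [524.5, 56.1, 217.4]
tcp_rot: [3.139, 0.0, 1.718]
ft_force: [0.1, -0.4, -1.1]
opening: 0.167
grip_force: 30.0
```

```bash
python3 tr.py; python3 - <<'E'
from h import *
c=load('wrist'); save(c,'w5.png',None,1.4)
E
```

```text
scene 334 [[-53.3, 12.6, 57.1], [-38.9, -4.3, 16.5], [18.2, 33.7, 309.2]]
wrist 4798 [[-30.3, 2.6, 62.4], [-37.0, 0.7, 36.1], [18.1, 36.2, 308.9]]
19.25 [523.9  56.1 215.7] [ 0.1  0.2 -1.3]
```

View pics/w5.png

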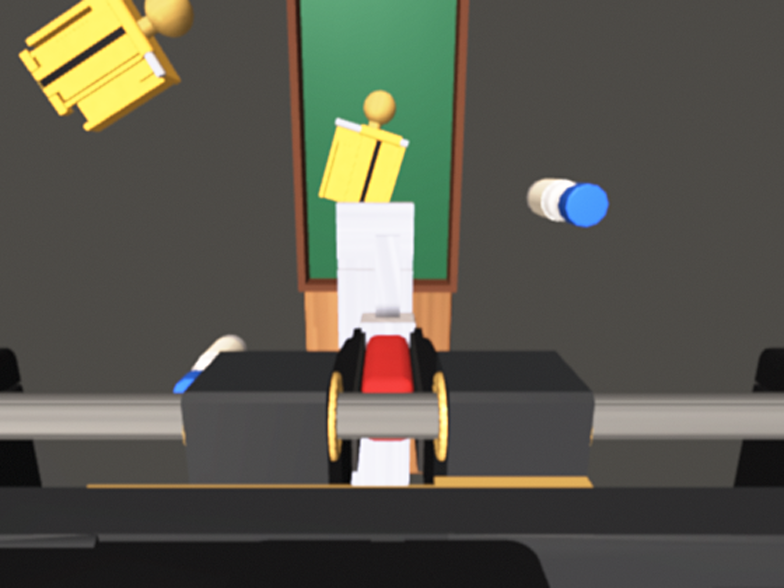

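The picture shows the clip lying flat in the tray at (365,160), and the tubes are standing. Next I'll take the wedge back to clear bench.

>>> arm_command([
  {"dx": -0.001, "dy": -0.015, "dz": 0, "yaw": 0},
  {"dx": -0.001, "dy": -0.024, "dz": 0, "yaw": 0},
  {"dx": -0.001, "dy": -0.028, "dz": 0, "yaw": 0},
  {"dx": -0.001, "dy": -0.028, "dz": 0, "yaw": 0},
  {"dx": -0.001, "dy": -0.028, "dz": 0, "yaw": 0},
  {"dx": -0.001, "dy": -0.028, "dz": 0, "yaw": 0},
  {"dx": -0.001, "dy": -0.028, "dz": 0, "yaw": 0},
  {"dx": -0.001, "dy": -0.028, "dz": 0, "yaw": 0},
  {"dx": -0.001, "dy": -0.028, "dz": 0, "yaw": 0},
  {"dx": -0.001, "dy": -0.028, "dz": 0, "yaw": 0},
  {"dx": -0.001, "dy": -0.018, "dz": 0, "yaw": 0},
  {"dx": -0.001, "dy": -0.01, "dz": -0.01, "yaw": 0},
  {"dx": 0, "dy": 0, "dz": -0.025, "yaw": 0},
  {"dx": 0, "dy": 0, "dz": -0.03, "yaw": 0},
  {"dx": 0, "dy": 0, "dz": -0.03, "yaw": 0},
  {"dx": 0, "dy": 0, "dz": -0.03, "yaw": 0},
  {"dx": 0, "dy": 0, "dz": -0.025, "yaw": 0},
  {"dx": 0, "dy": 0, "dz": -0.015, "yaw": 0},
  {"dx": 0, "dy": 0, "dz": 0, "yaw": 0},
  {"dx": 0, "dy": 0, "dz": 0, "yaw": 0},
])

```text
t: 21.25
eef_pos: [512.0, -234.6, 50.7]
tcp_rot: [-3.141, -0.001, 1.718]
ft_force: [0.6, 0.3, -0.9]
opening: 0.165
grip_force: 30.0
```

>>> arm_command([
  {"dx": 0, "dy": 0, "dz": -0.001, "yaw": 0},
  {"dx": 0, "dy": 0, "dz": -0.001, "yaw": 0},
  {"dx": 0, "dy": 0, "dz": 0, "yaw": 0},
  {"dx": 0, "dy": 0, "dz": 0, "yaw": 0},
])

```text
t: 21.65
eef_pos: [512.2, -235.0, 49.4]
tcp_rot: [3.141, 0.0, 1.718]
ft_force: [-0.4, 0.6, -0.7]
opening: 0.167
grip_force: 30.0
```

>>> arm_command([
  {"dx": 0, "dy": 0, "dz": -0.001, "yaw": 0},
  {"dx": 0, "dy": 0, "dz": -0.001, "yaw": 0},
  {"dx": 0, "dy": 0, "dz": 0, "yaw": 0},
  {"dx": 0, "dy": 0, "dz": 0, "yaw": 0},
])

```text
t: 22.05
eef_pos: [512.1, -234.9, 46.9]
tcp_rot: [-3.142, -0.0, 1.718]
ft_force: [0.2, 0.1, -1.5]
opening: 0.169
grip_force: 30.0
```

>>> arm_command([
  {"dx": 0, "dy": 0, "dz": -0.001, "yaw": 0},
  {"dx": 0, "dy": 0, "dz": 0, "yaw": 0},
  {"dx": 0, "dy": 0, "dz": 0, "yaw": 0},
])

```text
t: 22.35
eef_pos: [512.1, -234.9, 45.9]
tcp_rot: [-3.142, -0.0, 1.718]
ft_force: [0.4, 0.6, -1.3]
opening: 0.168
grip_force: 30.0
```

>>> arm_command([
  {"dx": 0, "dy": 0, "dz": -0.0005, "yaw": 0},
  {"dx": 0, "dy": 0, "dz": 0, "yaw": 0},
  {"dx": 0, "dy": 0, "dz": 0, "yaw": 0},
])

```text
t: 22.65
eef_pos: [512.1, -234.9, 45.8]
tcp_rot: [3.141, 0.0, 1.718]
ft_force: [-1.1, 1.5, 5.3]
opening: 0.164
grip_force: 30.0
```

It's on the bench. I'll release and rise.

>>> arm_command([
  {"dx": 0, "dy": 0, "dz": 0.0003, "yaw": 0},
  {"dx": 0, "dy": 0, "dz": 0, "yaw": 0},
  {"dx": 0, "dy": 0, "dz": 0, "yaw": 0},
  {"dx": 0, "dy": 0, "dz": 0, "yaw": 0},
  {"dx": 0, "dy": 0, "dz": 0, "yaw": 0},
  {"dx": 0, "dy": 0, "dz": 0.01, "yaw": 0},
  {"dx": 0, "dy": 0, "dz": 0.02, "yaw": 0},
  {"dx": 0, "dy": 0, "dz": 0.03, "yaw": 0},
  {"dx": 0, "dy": 0, "dz": 0.03, "yaw": 0},
  {"dx": 0, "dy": 0, "dz": 0.03, "yaw": 0},
  {"dx": 0, "dy": -0.02, "dz": 0.03, "yaw": 0},
  {"dx": 0, "dy": -0.03, "dz": 0.02, "yaw": 0},
  {"dx": 0, "dy": -0.03, "dz": 0, "yaw": 0},
  {"dx": 0, "dy": -0.02, "dz": 0, "yaw": 0},
  {"dx": 0, "dy": 0, "dz": 0, "yaw": 0},
  {"dx": 0, "dy": 0, "dz": 0, "yaw": 0},
], gripper=0.05)

```text
t: 24.25
eef_pos: [511.7, -334.5, 215.2]
tcp_rot: [-3.141, -0.001, 1.717]
ft_force: [-0.1, 0.0, -0.3]
opening: 0.529
grip_force: 0.0
```

```bash
python3 - <<'E'
from h import *
c=cam('scene'); save(c,'s2.png',(130,90,450,330),2.5)
E
```

```text
(no output)
```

View pics/s2.png

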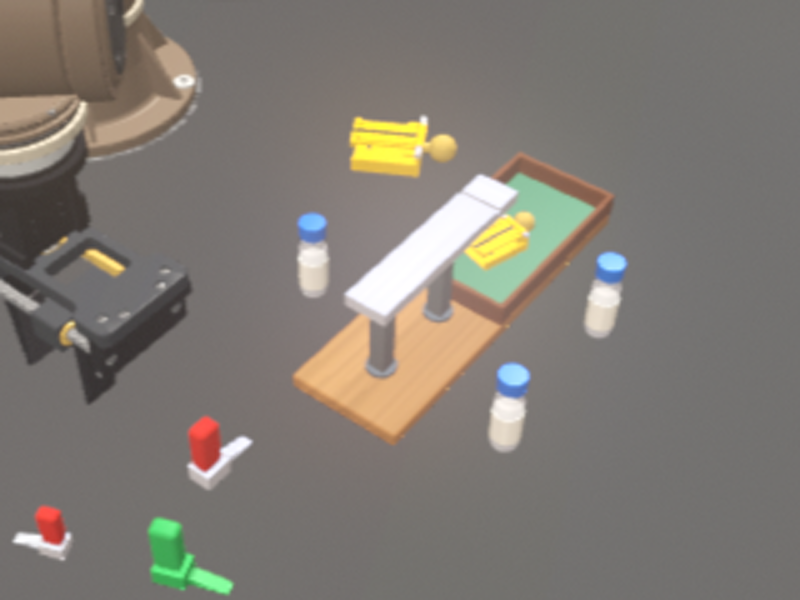

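The clip lies in the tray at (500,240). The wedge stands upright on the bench at (208,455), and all three tubes are standing at (313,255), (603,295) and (508,408).

```bash
python3 -c "from cell import job_done; print(job_done())"
```

```text
the job is handed in; nothing more can be done
None
```

The job is done and handed in at about 24 s: the clip is in the tray, the wedge stands upright on the bench off the stand, and all three tubes are still standing in the last picture.

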